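# Load the drilling template in the jig

### The job

Get the drilling jig ready: slide the aluminium template along the jig by its wooden fin, keeping it down on the jig rather than lifting it away, until its two holes drop over the two locating pins and it lies flat on the pine workpiece. Then turn the steel hold-down fully closed so that its nose lies over the seated template, let go, and leave the can, hammer and bottle alone.

Things in the scene. Friction and masses are not known exactly. Their poses are not given: they have to be found in the camera images.
- jig: Fixed drilling jig: dark wooden base board 15 mm thick, x -100 to 100, y -290 to 195 mm. Origin: its underside on the bench, where the loading ledge ends; at yaw 0 x points away from the robot, y left, z up. Loading ledge (brown wood): x -95 to 95, y -215 to 0, flat top at z 37; it carries the template at the start. All positions below in this frame, mm.
- nest (a point): Point midway between the two pins on top of the fixed pine workpiece (130 x 125 mm in jig x, y): jig (0, 70, 27), axes as the jig. The origin of the seated template lies here, its x along the jig's x, fin towards the robot.
- pin_near (a point): Tip of the steel locating pin nearer the robot: jig (-80, 70, 36). Both pins: 14 mm diameter up to jig z 31, then a cone to a 6 mm wide flat tip at z 36, 1 mm below the ledge top.
- pin_far (a point): Tip of the other, equal locating pin: jig (80, 70, 36).
- rail (a point): Middle of the underside of the fixed aluminium rail above the jig, jig (-32, -66, 185). Rail: x -63 to -1, y -262 to 130, z 185 to 225, on one post at its y -282 to -242 end. No room for an upright gripper over the fin: lean the tool back towards jig -x by 30 to 45 degrees. A drill is parked at y -222 to -147: carriage on the rail up to z 239, motor beyond it, x to 73, bit tip z 75.
- template: Loose aluminium plate 200 (x) x 130 (y) x 8 mm, about 0.6 kg, flat on the ledge at the start. Origin: centre of its underside, z up. Through holes of 17 mm at x -80 and 80, y 0. Upright wooden fin to grip: x -85 to -25, 16 mm thick in y, z 8 to 53. Four steel discs are marks only. Underside at jig z 37 on the ledge, 27 when seated; keep it less than 25 mm above the ledge.
- hold_down (a joint): Steel turn-button, pivot upright at jig (-50, 165). 0 rad = closed: nose to jig -y over the template, tail to +y; grows counter-clockwise from above. At 1.57 it is open: nose to +x, tail to -x. Stops at 0 and 1.9; friction 0.12 N m, stays where left. Bar 24 wide, jig z 38 to 50 (3 mm over the seated template; one not seated blocks it); nose 60, tail 82 mm long.
- hold_down_grip (a point): Centre of the upright round wooden grip on the tail of the hold-down, 70 mm from the pivot, fixed to the bar: 18 mm diameter, jig z 50 to 92, this point at z 72.
- paint_can: Closed grey can, 84 mm diameter, 110 mm tall, standing right of the jig; bystander. Origin: centre of its underside.
- hammer: Hammer lying on the bench left of the jig, handle towards its own -x; bystander.
- glue: White glue bottle, 66 mm diameter, 170 mm tall, standing left of the jig; bystander. Origin: centre of its underside.
Mind the look-alikes: they are no part of the job. There is more than one size of the template; the job needs the smallest.

How it is judged:
By the outcome, as a careful person would: the job done as asked, in the order asked, and still so for the second after the job is handed in, with the robot touching nothing.
It also fails if it takes over 54 s, if anything falls off the work surface, if the arm or the gripper's body presses on something with over 40 N, if the wrist force passes 120 N, or if a joint passes its speed limit or range.

### The arm

A 6-joint arm with a two-finger parallel gripper is mounted at the origin on the work surface. World frame = base frame: x ahead of the robot, y to its left, z up, the work surface at z = 0. Lengths are in mm, angles in rad, forces in N, time in s.
With the tool pointing down it reaches from about 400 to 925 mm from the base axis. Payload 12.5 kg.
Tool frame: the origin (TCP) lies on the centre line of the jaws, within the pads' length; the fingertips stand 17 mm ahead of it and the grasp point (between the pads) lies 2 mm behind it; z points along the fingers, y is the line along which they close (so a half turn about z gives the same grasp; the last joint's range is limited). The gripper opens to 95 mm and grips with 3 to 60 N. Pads are 20 mm wide; open, the fingers measure 119 mm over their backs; the gripper's body (75 mm by 180 mm) begins 59 mm behind the grasp point.
Start: joints at [-1.244, 0.491, 1.559, -0, 1.092, -0.106], TCP at [262.158, -567.378, 231.661] pointing down, gripper open.
Joint ranges: [-3.1, 3.1], [-0.84, 2.19], [0.05, 2.79], [-1.13, 4.28], [0.06, 2.93], [-2.69, 2.69]. Speed limits (rad/s): [2.22, 2.22, 2.79, 3.14, 3.14, 3.14].

### API

Orientations are given as [roll, pitch, yaw] about the fixed x, y, z axes, in that order (R = Rz(yaw) Ry(pitch) Rx(roll)).
In Python, from cell import env gives the robot as it stands.
- The arm moves only by the tool drive_tool, never from a script. Its argument "deltas" is text: rows parted by semicolons, each of 4 numbers parted by spaces: the shift along the world's x, y, z normalised to -1 to 1, where 1 is 100 mm, then the turn about the world's z normalised to -1 to 1, where 1 is 180 degrees. A call has 1 to 10 rows; each row shifts and turns the commanded pose from where the row before left it; what a row does not reach is not made up. A row lasts 1/12 s, in which the tool goes at most 41.7 mm and 7.16 degrees, less where a joint would pass 70% of its speed; a pose out of reach is approached as far as the arm can. A call with a number of a shift or a turn outside -1 to 1 is refused whole. A call with a gripper value outside its range is refused whole. "gripper" is the closure, from 0 (fully open) to 1 (shut), set as the call begins (left out, the last holds). The fingers move at their own pace and stop on an object; the grip force is fixed at half the most. Time passes only in rows, so rows that do not move let the fingers close. It gives the time, the measured TCP pose, the force, the opening and the grip force at its end, in the units of the state.
- env.state(): the state, without advancing time (a new reading comes with each control period).
- env.read_camera(name): name is "side" or "top"; returns (picture, depth): 420x560x3 uint8, red, green, blue; 420x560 float32, mm along the optical axis (not along the pixel's ray), 0 where there is no reading.
- env.camera_params(name): a dict with "mtx" (3x3 intrinsics, pixels), "camera_from_world" (4x4, takes a point from world to camera coordinates). Camera axes: x right, y down, z forward; pixel columns grow to the right and rows downward; lengths in mm; the calibration is good to about 2 mm. A picture is of the moment at which its call begins. camera_params takes no time and is no camera call.
- env.job_done(): hands the job in; it is judged then, once.
The state is a dict: "t": time; "joints": joint angles; "qvel": joint speeds; "tau": joint torques, N m; "eef_pos": TCP position; "tcp_rot": TCP orientation; "ft_force": force on the tool from outside, world axes, zero at the start; "moment": the same for the moment, N m; "opening": opening from 0.0 (shut) to 1.0 (fully open); "grip_force": force on a finger pad.
Only numpy, scipy, OpenCV 4.12 (cv2) and the standard library are available. Lean on these libraries where they do the work, as an engineer would, in place of code of your own. Each camera call takes 0.05 s, during which the arm holds its last target. There are 200 camera calls.

## Working session

There is one attempt and no reset: what is moved stays moved. The work goes in short steps, Python scripts to look and compute and a tool call to move; the robot and the scene stay as the last step left them, time stands still between calls to the robot, and variables do not carry over. Pictures are saved under pics/ and viewed, at most 10 in all, crops included, and the job is handed in when it is done.

Besides the shell and the picture viewer there is one more tool, called as name(argument=value, ...) on one line, values as JSON. drive_tool: Moves the arm, as the interface text tells. Its arguments: {"type":"object","properties":{"deltas":{"type":"string"},"gripper":{"type":"number"}},"required":["deltas"]}

```bash
mkdir -p pics; ls; python3 - <<'E'
from cell import env
import cv2,numpy as np
for n in("top","side"):
    p,d=env.read_camera(n); cv2.imwrite(f"pics/{n}0.png",p[:,:,::-1]); np.savez(f"{n}0.npz",p=p,d=d)
    c=env.camera_params(n); print(n,np.round(c["mtx"],1).tolist(),np.round(c["camera_from_world"],3).tolist())
print(env.state())
E
```

```text
pics
top [[527.8, 0.0, 270.7], [0.0, 527.8, 209.5], [0.0, 0.0, 1.0]] [[-0.005, -1.0, -0.011, 21.064], [-0.993, 0.007, -0.118, 528.854], [0.118, 0.01, -0.993, 1696.638], [0.0, 0.0, 0.0, 1.0]]
side [[500.2, 0.0, 273.2], [0.0, 500.2, 211.1], [0.0, 0.0, 1.0]] [[-0.946, -0.323, -0.015, 514.835], [-0.236, 0.724, -0.648, 211.109], [0.22, -0.61, -0.761, 1375.151], [0.0, 0.0, 0.0, 1.0]]
{'t': 0.1, 'joints': array([-1.24359902e+00,  4.91495662e-01,  1.55939238e+00, -1.45629805e-05,
        1.09168210e+00, -1.05609353e-01]), 'qvel': array([-3.43229110e-04, -2.27747738e-03, -1.99546675e-03, -2.49817726e-04,
       -7.86165870e-04, -7.49102421e-05]), 'tau': array([ 1.69483195e-03, -6.13623691e+01, -2.58605021e+01,  6.93362346e-02,
        4.70055628e-02, -5.46261754e-05]), 'eef_pos': array([ 262.08673962, -567.17799333,  231.12108426]), 'tcp_rot': array([-3.14061924e+00, -9.01960226e-05,  4.32813331e-01]), 'ft_force': array([ 0.83283366,  0.70721708, -0.22733435]), 'moment': array([ 0.02240876,  0.03306262, -0.0075692 ]), 'grip_force': 0.0, 'opening': 0.9984864767950351}
```

View pics/top0.png

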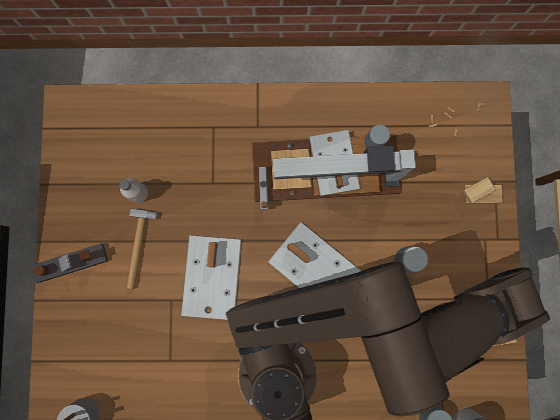

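View pics/side0.png

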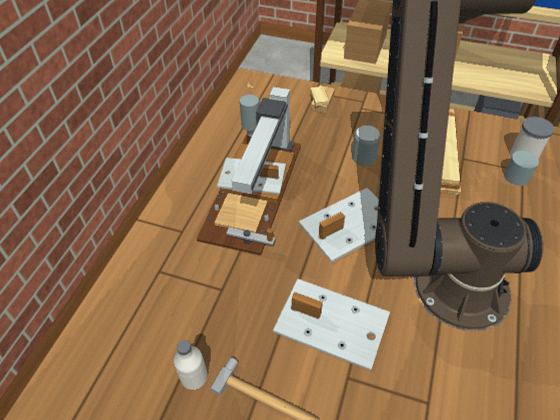

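Top view: the jig lies at about (253–403, 136–201), with the small template on its ledge, fin near (340,182), and the hold-down near (263,188). The two larger templates lie on the bench at (211,275) and (310,255). Now I'll measure the jig.

```bash
cat > h.py <<'E'
import numpy as np,cv2
from cell import env
def look(n,name=None):
    p,d=env.read_camera(n)
    if name: cv2.imwrite(f"pics/{name}.png",p[:,:,::-1])
    return p,d
def cam(n):
    c=env.camera_params(n); return np.array(c["mtx"]),np.array(c["camera_from_world"])
def ray(n,u,v,z):
    K,T=cam(n); R,t=T[:3,:3],T[:3,3]; o=-R.T@t; w=R.T@np.linalg.inv(K)@[u,v,1]
    return o+w*(z-o[2])/w[2]
def cloud(n,d):
    K,T=cam(n); v,u=np.mgrid[:420,:560]; P=np.stack([(u-K[0,2])/K[0,0]*d,(v-K[1,2])/K[1,1]*d,d],-1)
    W=(P-T[:3,3])@T[:3,:3]; W[d<=0]=np.nan; return W
E
python3 - <<'E'
from h import *
for n in("top","side"):
    f=np.load(f"{n}0.npz");W=cloud(n,f["d"]);np.save(n+"W.npy",W)
    if n=="top":
        for uv in [(265,140),(265,195),(300,155),(300,198),(330,140),(345,150),(345,190),(340,182),(263,170),(263,205),(330,165),(395,145),(375,130)]: print(uv,np.round(W[uv[1],uv[0]]))
    c=f["p"][125:205,245:420] if n=="top" else f["p"][85:255,195:310]
    cv2.imwrite(f"pics/{n}crop.png",cv2.resize(c[:,:,::-1],None,fx=4.5 if n=="top" else 3.5,fy=4.5 if n=="top" else 3.5,interpolation=cv2.INTER_CUBIC))
E
```

```text
(265, 140) [772.  37.  -7.]
(265, 195) [574.  36.  50.]
(300, 155) [710. -80.  30.]
(300, 198) [569. -79.  15.]
(330, 140) [ 760. -180.   32.]
(345, 150) [ 722. -227.   48.]
(345, 190) [ 590. -225.   41.]
(340, 182) [ 609. -204.   87.]
(263, 170) [657.  42.  48.]
(263, 205) [537.  42.  88.]
(330, 165) [ 636. -158.  228.]
(395, 145) [ 745. -399.   16.]
(375, 130) [ 733. -288.  251.]
```

View pics/topcrop.png

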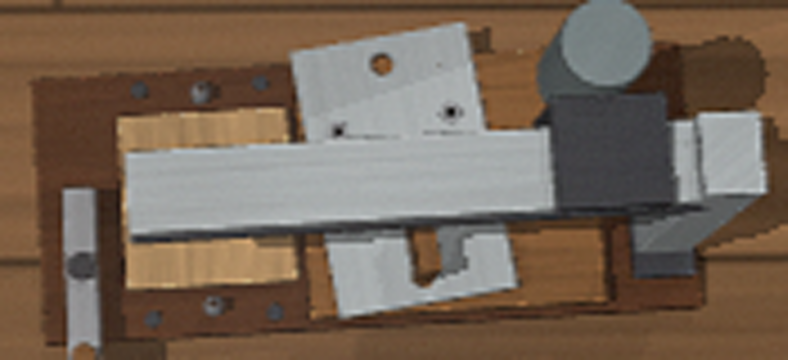

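View pics/sidecrop.png

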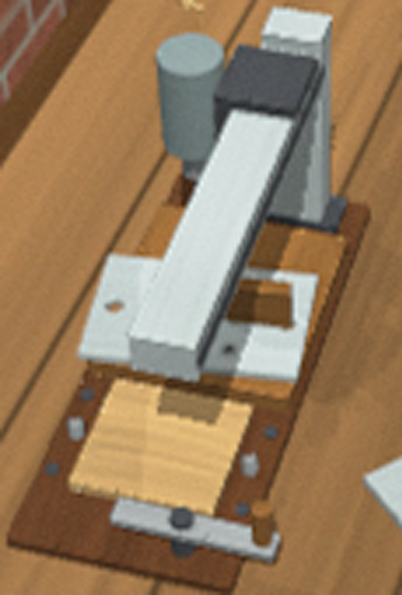

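Top crop: the pins are at about full-image (290.1,145.7) and (292.8,192.8). The template corners are at crop (292,50), (465,23), (517,287) and (342,318), and the fin at crop (425,255).

```bash
python3 - <<'E'
from h import *
t=lambda u,v,z:ray("top",245+(u+.5)/4.5-.5,125+(v+.5)/4.5-.5,z)[:2]
s=lambda u,v,z:ray("side",195+(u+.5)/3.5-.5,85+(v+.5)/3.5-.5,z)[:2]
print("pins top",t(203,90,34),t(216,303,34),"side",s(75,424,33),s(250,459,33))
f,n=t(203,90,34),t(216,303,34); x=(f-n)/np.linalg.norm(f-n); nest=(f+n)/2
# board edges at z=15: left crop corners
print("board",t(32,80,15),t(50,345,15),t(705,305,15)); 
b=[t(32,80,15),t(50,345,15)]; d=b[0]-b[1]; print("yaw pins",np.arctan2(x[1],x[0]),"yaw edge",np.arctan2(d[1],d[0]))
d=t(50,345,15)-t(705,305,15);print("yaw long",np.arctan2(-d[0],d[1]))
yaw=np.arctan2(-d[0],d[1]); R=np.array([[np.cos(yaw),-np.sin(yaw)],[np.sin(yaw),np.cos(yaw)]])
o=nest-R@[0,70]; print("jig o",o,"nest",nest)
J=lambda p:np.round(R.T@(np.array(p)-o),1)
C=[t(292,50,45),t(465,23,45),t(517,287,45),t(342,318,45)]
print("corners jig",[J(c) for c in C],"ctr",J(np.mean(C,0)),np.mean(C,0)); 
for a,b in((0,3),(1,2)): e=C[a]-C[b];print("tmpl yaw",np.arctan2(e[1],e[0]),np.linalg.norm(e))
print("hole",J(t(381,63,45)),"fin near end top",J(t(420,283,90)), "side fin top",[J(s(*q,90)) for q in((295,285),(235,280))])
# rail edge
print("rail edges z225",J(t(128,155,225)),J(t(131,232,225)),J(t(550,130,225)))
print("grip",J(t(83,352,92)),"pivot",J(t(80,265,55)),"holddown",J(t(79,190,50)))
print("can/parts")
E
```

```text
pins top [744.91177307 -46.25463646] [586.17294718 -54.22102004] side [743.55634853 -41.83925027] [583.95143176 -51.80934038]
board [758.19890492  80.67958024] [558.65690703  67.62738888] [ 585.09176126 -414.22562034]
yaw pins 0.050143407742547684 yaw edge 0.06531769879551105
yaw long 0.05480588705820314
jig o [ 669.37685195 -120.13272558] nest [665.54236013 -50.23782825]
corners jig [array([102.6,   3. ]), array([ 114.9, -124.9]), array([ -82.9, -147.3]), array([-97.7, -19.4])] ctr [  9.2 -72.2] [ 682.55089816 -191.68003498]
tmpl yaw 0.16636470422917227 201.55812393312536
tmpl yaw 0.16749948547869545 199.01408515527663
hole [ 88.8 -61.3] fin near end top [-82.5 -71.8] side fin top [array([-78.6, -87. ]), array([-24.8, -79.4])]
rail edges z225 [ -7.2 129. ] [-58.2 130.1] [  -7.7 -146.8]
grip [-117.2  168.2] pivot [-48.9 167.4] holddown [  7.1 165. ]
can/parts
```

drive_tool(deltas="0 0 0.4 -0.0395;0 0 0.4 -0.0395;0 0 0.4 -0.0395;0 0 0.4 -0.0395;0 0 0 -0.0395;0 0 0 -0.0395;0 0 0 -0.0395;0 0 0 -0.0395;0 0 0 -0.0395;0 0 0 -0.0395", gripper=0)

```text
t: 0.93
eef_pos: [262.1, -567.3, 391.3]
tcp_rot: [-3.141, 0.001, -0.814]
ft_force: [0.1, 0.5, 0.2]
opening: 1.0
grip_force: 0.0
```

drive_tool(deltas="0 0 0.4 -0.0395;0 0 0.4 -0.0395;0 0 0.4 -0.0395;0 0 0.4 -0.019;0 0 0.4 0;0 0 0.4 0;0 0 0.4 0;0 0 0.4 0;0 0 0.4 0;0 0 0.4 0")

```text
t: 1.77
eef_pos: [256.6, -556.6, 732.3]
tcp_rot: [-3.14, -0.005, -1.24]
ft_force: [6.3, -16.0, 62.8]
opening: 1.001
grip_force: 0.0
```

```bash
python3 - <<'E'
from h import *
print(env.state())
for n in("top","side"):
    W=np.load(n+"W.npy"); m=(W[...,1]<-650)&(W[...,2]>60)&(W[...,0]>100)
    print(n,m.sum(),np.nanpercentile(W[m],[0,50,100],axis=0) if m.any() else '')
E
```

```text
{'t': 1.7667, 'joints': array([-1.24710930e+00,  5.93185059e-01,  4.68198980e-02,  2.01162801e-03,
        2.49681414e+00,  1.56553151e+00]), 'qvel': array([-0.04138643, -0.04383681, -0.13603596,  0.02503934,  1.3528935 ,
       -0.01125591]), 'tau': array([ 2.81718537e+00, -5.87246132e+01, -3.73156679e+01, -1.16074893e-01,
       -7.17358701e-01,  4.12349228e-02]), 'eef_pos': array([ 256.55358444, -556.56172978,  732.31161835]), 'tcp_rot': array([-3.14041645, -0.00478078, -1.24023665]), 'ft_force': array([  6.3133653 , -15.95674932,  62.82867459]), 'moment': array([-2.06638993, -0.96603956, -0.01821168]), 'grip_force': 0.0, 'opening': 1.0009986127173947}
top 0 
side 1983 [[  104.7240061  -1262.07019646    60.01679221]
 [ 1446.14479883  -780.26248604   131.6100427 ]
 [ 1456.91244382  -650.22282325   287.18361345]]
```

drive_tool(deltas="0 0 0 0;0 0 0.1 0;0 0 0.1 0;0 0 0.1 0;0 0 0.1 0;0 0 0 0")

```text
t: 2.27
eef_pos: [248.2, -537.7, 752.4]
tcp_rot: [-3.139, -0.029, -1.24]
ft_force: [-0.7, 0.9, -0.2]
opening: 1.002
grip_force: 0.0
```

```bash
python3 -c "
from h import *
print(env.state())"
```

```text
{'t': 2.2667, 'joints': array([-1.25100886,  0.55932728,  0.04741147,  0.00466767,  2.5058247 ,
        1.56363724]), 'qvel': array([-1.09210404e-03,  1.84668447e-02,  5.07167511e-05, -2.02039233e-03,
       -7.98448844e-03,  1.11296084e-03]), 'tau': array([-3.21189193e-01, -5.74839556e+01, -1.99855006e+01,  2.94173334e-02,
       -2.06720140e-01, -5.81645843e-03]), 'eef_pos': array([ 248.23879436, -537.74228604,  752.38734241]), 'tcp_rot': array([-3.13913806, -0.02905251, -1.24008952]), 'ft_force': array([-0.66960282,  0.90644447, -0.17369257]), 'moment': array([0.20583028, 0.01997908, 0.05228197]), 'grip_force': 0.0, 'opening': 1.0016586654382522}
```

drive_tool(deltas="0 0 -0.2 0;0 0 -0.2 0;0 0 -0.2 0;0 0 0 0")

```text
t: 2.6
eef_pos: [249.1, -539.9, 695.1]
tcp_rot: [-3.139, -0.018, -1.24]
ft_force: [0.3, -0.5, -1.4]
opening: 0.999
grip_force: 0.0
```

```bash
python3 -c "
from h import *
print(env.state()['joints'])"
```

```text
[-1.25082722  0.40885075  0.51089576  0.0034055   2.20415843  1.56204593]
```

drive_tool(deltas="0.3 0.02 -0.25 0.0395;0.3 0.02 -0.25 0.0395;0.3 0.02 -0.25 0.0395;0.3 0.02 -0.25 0.0395;0.3 0.02 -0.25 0;0.3 0.02 -0.25 0;0.3 0.02 -0.25 0;0.3 0.02 -0.25 0;0.3 0.02 -0.25 0;0.3 0.02 -0.25 0")

```text
t: 3.43
eef_pos: [551.4, -521.0, 449.6]
tcp_rot: [-3.139, -0.028, -0.744]
ft_force: [-0.8, -0.6, -0.2]
opening: 0.998
grip_force: 0.0
```

drive_tool(deltas="0.25 0.02 -0.25 0;0.25 0.02 -0.25 0;0.2 0.02 -0.25 0;0.2 0.02 -0.25 0;0 0 0 0")

```text
t: 3.85
eef_pos: [642.6, -511.5, 342.7]
tcp_rot: [-3.138, -0.018, -0.741]
ft_force: [-0.5, -0.4, -2.2]
opening: 1.002
grip_force: 0.0
```

```bash
python3 -c "
from h import *
print(env.state()['joints'])"
```

```text
[-0.75373715  0.7537082   0.77822104  0.00343713  1.59132442  1.5584392 ]
```

drive_tool(deltas="0.22 -0.2 0 0;0.22 -0.2 0 0;0.18 -0.17 0 0;0.15 -0.14 0 0;0.1 -0.09 0 0;0.1 -0.09 0 0;0.1 -0.09 0 0;0.1 -0.09 0 0;0.1 -0.09 0 0;0.1 -0.09 0 0")

```text
t: 4.68
eef_pos: [726.1, -595.8, 329.0]
tcp_rot: [-3.137, -0.069, -0.744]
ft_force: [-0.3, 0.5, 0.2]
opening: 1.0
grip_force: 0.0
```

```bash
python3 -c "
from h import *
print(env.state()['joints'])"
```

```text
[-0.75890452  1.11008092  0.0473519   0.00619569  1.91539775  1.55794307]
```

drive_tool(deltas="0.28 -0.26 0 0;0.28 -0.26 0 0;0.28 -0.26 0 0;0.28 -0.26 0 0;0.28 -0.26 0 0;0.28 -0.26 0 0;0.28 -0.26 0 0;0.28 -0.26 0 0;0.28 -0.26 0 0;0.28 -0.26 0 0")

```text
t: 5.52
eef_pos: [784.3, -669.3, 228.9]
tcp_rot: [-3.127, -0.281, -0.746]
ft_force: [0.2, 1.0, -0.7]
opening: 0.999
grip_force: 0.0
```

```bash
python3 -c "
from h import *
print(env.state()['joints'])"
```

```text
[-0.77614489  1.22658812  0.04733158  0.02308685  1.58723367  1.54230365]
```

drive_tool(deltas="0.28 -0.26 0.1 0;0.28 -0.26 0.1 0;0.28 -0.26 0.1 0;0.28 -0.26 0.1 0;0.28 -0.26 0.1 0;0.28 -0.26 0.1 0;0.28 -0.26 0.1 0;0.28 -0.26 0.1 0;0.28 -0.26 0.1 0;0.28 -0.26 0.1 0")

```text
t: 6.35
eef_pos: [820.1, -717.3, 237.4]
tcp_rot: [-3.118, -0.513, -0.751]
ft_force: [0.0, 0.5, -0.2]
opening: 0.998
grip_force: 0.0
```

```bash
python3 -c "
from h import *
print(env.state()['joints'])"
```

```text
[-0.78906287  1.24150954  0.04737914  0.04353578  1.34069955  1.52778416]
```

drive_tool(deltas="0.28 -0.26 0.12 0;0.28 -0.26 0.12 0;0.28 -0.26 0.12 0;0.28 -0.26 0.12 0;0.28 -0.26 0.12 0;0.28 -0.26 0.12 0")

```text
t: 6.85
eef_pos: [838.6, -741.1, 255.7]
tcp_rot: [-3.113, -0.651, -0.755]
ft_force: [-0.2, -0.0, -0.3]
opening: 0.997
grip_force: 0.0
```

drive_tool(deltas="-0.2 0.1 0.1 0.0395;-0.2 0.1 0.1 0.0395;-0.2 0.1 0.1 0.0395;-0.2 0.1 0.1 0.0395;-0.2 0.1 0.1 0.0395;-0.2 0.1 0 0.0395;-0.2 0.1 0 0.02;-0.2 0.2 0 0;0 0 0 0")

```text
t: 7.6
eef_pos: [682.5, -653.0, 299.8]
tcp_rot: [-3.108, -0.643, 0.009]
ft_force: [0.5, -1.0, -1.3]
opening: 1.002
grip_force: 0.0
```

```bash
python3 -c "
from h import *
print(env.state()['joints'])"
```

```text
[-0.9742119   0.84970689  0.81241105  0.59197578  1.18538251  0.43129217]
```

drive_tool(deltas="-0.38 0.15 0 0.022;-0.38 0.15 0 0.022;-0.38 0.15 0 0;-0.36 0.2 0 0;0 0.4 0 0;0 0.4 0 0;0 0.4 0 0;0 0.4 0 0;0 0.4 0 0;0 0.4 0 0")

```text
t: 8.43
eef_pos: [536.7, -349.2, 302.7]
tcp_rot: [-3.117, -0.647, 0.153]
ft_force: [1.7, 0.5, 0.4]
opening: 1.001
grip_force: 0.0
```

drive_tool(deltas="0 0.4 -0.1 0;0 0.4 -0.1 0;0 0.4 -0.1 0;0 0.2 -0.1 0;0 0.1 -0.2 0;0 0 0 0")

```text
t: 8.93
eef_pos: [536.4, -198.0, 240.2]
tcp_rot: [-3.113, -0.645, 0.153]
ft_force: [-0.3, 0.0, -0.0]
opening: 0.999
grip_force: 0.0
```

```bash
python3 - <<'E'
from h import *
print(env.state()['joints'],env.state()['eef_pos'])
for n in("top","side"):
    p,d=look(n); W=cloud(n,d)
    # fin: top surface z 84..95 brown near expected place
    m=(W[...,0]>575)&(W[...,0]<690)&(W[...,1]>-260)&(W[...,1]<-140)&(W[...,2]>55)&(W[...,2]<97)&(p[...,0].astype(int)>p[...,2]+25)
    print(n,m.sum(),np.round(np.nanpercentile(W[m],[2,50,98],axis=0)) if m.any() else '')
    c=p[125:215,245:420] if n=="top" else p[85:255,195:310]
    cv2.imwrite(f"pics/{n}1.png",cv2.resize(c[:,:,::-1],None,fx=3.5 if n=="top" else 3.5,fy=3.5,interpolation=cv2.INTER_CUBIC))
E
```

```text
[-0.6820449   0.30172918  2.024751    0.96865825  0.59942858 -0.03910827] [ 536.40719843 -198.04815247  240.17868038]
top 63 [[ 598. -210.   66.]
 [ 612. -200.   88.]
 [ 628. -192.   95.]]
side 184 [[ 598. -209.   55.]
 [ 623. -194.   79.]
 [ 647. -186.   96.]]
```

drive_tool(deltas="-0.02 0 -0.24 0;0 0 -0.24 0;0.15 -0.01 -0.2 0;0.15 -0.01 -0.2 0;0.15 0 -0.2 0;0.15 0 -0.2 0;0.14 0 -0.19 0;0.13 0 -0.18 0;0 0 0 0")

```text
t: 9.78
eef_pos: [623.3, -203.5, 74.5]
tcp_rot: [-3.113, -0.646, 0.151]
ft_force: [-0.5, 0.9, 0.1]
opening: 0.998
grip_force: 0.0
```

```bash
python3 - <<'E'
from h import *
s=env.state();print(s['joints'],s['eef_pos'],s['ft_force'])
out=[]
for n,(r0,r1,c0,c1) in(("top",(120,220,250,400)),("side",(100,260,195,345))):
    p,d=look(n); c=p[r0:r1,c0:c1]; out.append(cv2.resize(c[:,:,::-1],None,fx=380/(c1-c0),fy=380/(c1-c0),interpolation=cv2.INTER_CUBIC))
h=max(o.shape[0] for o in out); out=[cv2.copyMakeBorder(o,0,h-o.shape[0],0,0,0) for o in out]
cv2.imwrite("pics/grasp.png",np.hstack(out))
E
```

```text
[-0.58453614  0.66506829  1.97150096  1.54212264  0.43939447 -0.60119464] [ 623.34511005 -203.48069077   74.52736536] [-0.46180079  0.91513415  0.14651595]
```

View pics/grasp.png

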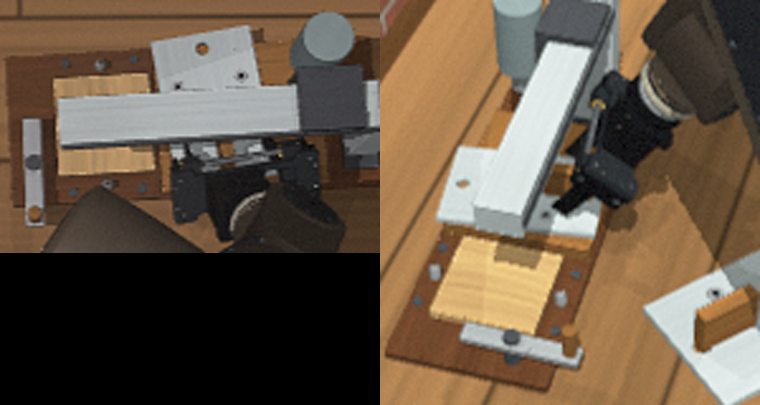

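The fingers straddle the fin at top crop (225,150), and the body is clear of the rail. I'll close the gripper.

drive_tool(deltas="-0.01 0.03 -0.04 0;0 0 0 0")

```text
t: 10.05
eef_pos: [620.1, -199.6, 73.8]
tcp_rot: [-3.114, -0.647, 0.152]
ft_force: [-0.6, 0.3, -0.9]
opening: 1.002
grip_force: 0.0
```

drive_tool(deltas="0 0 0 0;0 0 0 0;0 0 0 0;0 0 0 0;0 0 0 0;0 0 0 0;0 0 0 0;0 0 0 0", gripper=1)

```text
t: 10.72
eef_pos: [620.2, -198.9, 72.4]
tcp_rot: [-3.113, -0.646, 0.152]
ft_force: [0.8, -0.1, 0.5]
opening: 0.496
grip_force: 0.0
```

drive_tool(deltas="0 0 0 0;0 0 0 0;0 0 0 0;0 0 0 0;0 0 0 0;0 0 0 0")

```text
t: 11.22
eef_pos: [620.2, -199.4, 72.7]
tcp_rot: [-3.114, -0.646, 0.151]
ft_force: [-2.8, -2.0, 1.0]
opening: 0.173
grip_force: 29.8
```

drive_tool(deltas="-0.017 0.12 0 -0.004;-0.017 0.12 0 -0.004;-0.017 0.12 0 -0.004;-0.017 0.12 0 -0.004;-0.017 0.12 0 -0.004")

```text
t: 11.63
eef_pos: [612.0, -139.2, 72.9]
tcp_rot: [-3.115, -0.647, 0.088]
ft_force: [2.0, -3.8, 1.1]
opening: 0.169
grip_force: 29.9
```

```bash
python3 -c "
from h import *
s=env.state();print(s['joints'],s['eef_pos'],s['ft_force'],s['moment'],s['opening'])"
```

```text
[-0.46983974  0.63879137  2.07264922  1.90533912  0.37016796 -0.823132  ] [ 611.99058922 -139.16255274   72.92751443] [ 2.03358629 -3.77423283  1.13266381] [-1.04803682 -0.13305413 -0.6129155 ] 0.1688833744973233
```

drive_tool(deltas="-0.014 0.11 0 -0.003;-0.014 0.11 0 -0.003;-0.014 0.11 0 -0.003;-0.014 0.11 0 -0.003;-0.014 0.11 0 -0.003;-0.014 0.11 0 -0.0015;0 0.07 0 0;0 0 0 0")

```text
t: 12.3
eef_pos: [603.4, -64.7, 73.0]
tcp_rot: [-3.113, -0.647, 0.039]
ft_force: [-3.3, 5.2, 6.5]
opening: 0.168
grip_force: 30.0
```

```bash
python3 - <<'E'
from h import *
s=env.state();print(s['joints'],s['eef_pos'],s['ft_force'],s['moment'],s['opening'])
out=[]
for n,(r0,r1,c0,c1) in(("top",(125,215,245,355)),("side",(150,260,195,305))):
    p,d=look(n); c=p[r0:r1,c0:c1]; out.append(cv2.resize(c[:,:,::-1],None,fx=3.6,fy=3.6,interpolation=cv2.INTER_CUBIC))
h=max(o.shape[0] for o in out); out=[cv2.copyMakeBorder(o,0,h-o.shape[0],0,0,0) for o in out]
cv2.imwrite("pics/near.png",np.hstack(out))
E
```

```text
[-0.31596032  0.62007921  2.14475849  2.32786243  0.33047257 -1.07393989] [603.39884743 -64.68379742  72.9560407 ] [-3.30844986  5.19170875  6.46278542] [0.06137265 0.03438714 0.27534542] 0.16818238452131262
```

View pics/near.png

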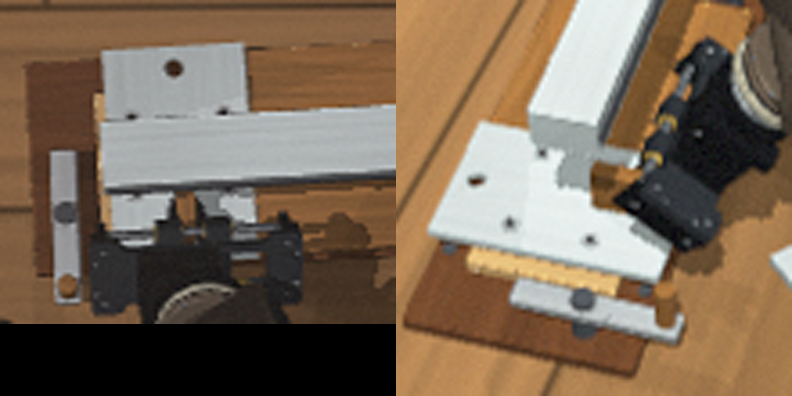

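Top view shows the far hole at crop (174,68). The side view shows it at (80,180) of the right half. The plate is level and the gripper body is close to, but above, the hold-down grip.

```bash
python3 - <<'E'
from h import *
f=lambda u,o:o+(u+.5)/3.6-.5
for z in(41,45):
    print(z,ray("top",f(174,245),f(68,125),z)[:2],ray("side",f(80,195),f(180,150),z)[:2])
# plate edge corners, far edge & left edge in top, z45
t=lambda u,v:ray("top",f(u,245),f(v,125),45)[:2]
a,b,c,d=t(102,51),t(243,43),t(104,118),t(247,108); print(a,b,c,d)
e=b-a;print("yaw from far edge",np.arctan2(e[0],-e[1]))
for p,q in((a,c),): e=p-q;print(np.arctan2(e[1],e[0]))
e=b-d;print(np.arctan2(e[1],e[0]))
print("centre from far edge", (a+b)/2)
E
```

```text
41 [746.76898107 -56.82986246] [747.60953344 -59.66057258]
45 [745.78109774 -56.69593102] [745.8255452  -56.49153154]
[762.2344328    9.11598519] [ 768.69544302 -120.14076763] [699.63877976   7.65082851] [ 707.938945   -122.90817744]
yaw from far edge 0.049944293010049816
0.023402411013241347
0.0455177372748071
centre from far edge [765.46493791 -55.51239122]
```

drive_tool(deltas="-0.007 0.05 0 0;-0.007 0.05 0 0;0 0.025 0 0;0 0 0 0;0 0 0 0")

```text
t: 12.82
eef_pos: [601.3, -53.0, 71.7]
tcp_rot: [-3.113, -0.644, 0.037]
ft_force: [0.1, -1.0, -4.2]
opening: 0.166
grip_force: 30.0
```

drive_tool(deltas="0 0 -0.02 0;0 0 -0.02 0;0 0 0 0")

```text
t: 13.07
eef_pos: [601.6, -53.5, 67.7]
tcp_rot: [-3.113, -0.645, 0.037]
ft_force: [-0.2, 0.2, -5.4]
opening: 0.167
grip_force: 30.0
```

```bash
python3 - <<'E'
from h import *
s=env.state();print(s['joints'],s['eef_pos'],s['ft_force'],s['moment'],s['opening'])
E
```

```text
[-0.29257157  0.62855666  2.15445838  2.40341848  0.33515965 -1.12915328] [601.58004025 -53.46415359  67.74954353] [-0.2480243   0.1550132  -5.39755977] [-0.05842538  1.12879577 -0.00734986] 0.1665765971202736
```

drive_tool(deltas="0 0 -0.02 0;0 0 0 0")

```text
t: 13.23
eef_pos: [601.7, -53.5, 66.0]
tcp_rot: [-3.113, -0.645, 0.037]
ft_force: [-0.6, -0.9, -4.3]
opening: 0.167
grip_force: 30.0
```

drive_tool(deltas="0 0 -0.02 0;0 0 0 0;0 0 0 0")

```text
t: 13.48
eef_pos: [601.8, -53.4, 64.3]
tcp_rot: [-3.113, -0.646, 0.037]
ft_force: [-0.3, 0.5, -4.3]
opening: 0.167
grip_force: 30.0
```

drive_tool(deltas="0 0 -0.02 0;0 0 -0.01 0;0 0 0 0")

```text
t: 13.73
eef_pos: [602.2, -53.3, 63.1]
tcp_rot: [-3.114, -0.65, 0.037]
ft_force: [-10.5, 1.6, 15.2]
opening: 0.167
grip_force: 30.0
```

drive_tool(deltas="0 0 0 0;0 0 0 0;0 0 0 0;0 0 0 0", gripper=0.7)

```text
t: 14.07
eef_pos: [602.2, -53.5, 61.7]
tcp_rot: [-3.113, -0.647, 0.037]
ft_force: [-0.2, -0.3, 1.1]
opening: 0.295
grip_force: 0.0
```

```bash
python3 - <<'E'
from h import *
s=env.state();print(s['joints'],s['eef_pos'],s['ft_force'],s['moment'],s['opening'])
for n in("top","side"):
    p,d=look(n);W=cloud(n,d)
    if n=="top":
        m=(W[...,0]>700)&(W[...,0]<758)&(W[...,1]>-100)&(W[...,1]<0);print("plate z far side",np.nanmedian(W[...,2][m]))
        # plane fit
        P=W[m];P=P[abs(P[:,2]-35)<15];A=np.c_[P[:,:2]-[720,-50],np.ones(len(P))];print(len(P),np.linalg.lstsq(A,P[:,2],rcond=None)[0])
    else: cv2.imwrite("pics/seat.png",cv2.resize(p[140:270,190:350][:,:,::-1],None,fx=4,fy=4,interpolation=cv2.INTER_CUBIC))
E
```

```text
[-0.2924212   0.64234946  2.1564351   2.43567344  0.34868153 -1.16318845] [602.17210453 -53.46892683  61.65459912] [-0.22885931 -0.33077206  1.05638587] [0.00636216 0.31171949 0.05087637] 0.29525909780180903
plate z far side 34.193500855942006
496 [-2.56126802e-02 -6.89516539e-03  3.46335916e+01]
```

View pics/seat.png

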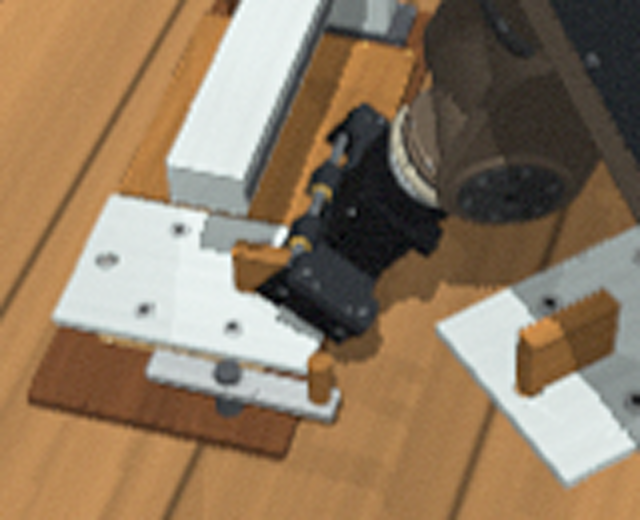

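Seated: plate top reads z≈34–35, flat, and the pin fills the hole at (105,260). I'll retreat along the tool axis, then go to the hold-down grip.

drive_tool(deltas="-0.06 0 0.09 0;-0.09 0 0.12 0;-0.15 0 0.2 0;-0.18 0 0.24 0;-0.18 0 0.24 0;-0.18 0 0.1 0;-0.1 0 0 0;-0.16 0.2 0 0;-0.1 0.25 0 0;-0.02 0.25 0 0")

```text
t: 15.0
eef_pos: [478.2, 16.8, 160.4]
tcp_rot: [-3.113, -0.645, 0.035]
ft_force: [1.9, -0.7, 0.0]
opening: 0.301
grip_force: 0.0
```

drive_tool(deltas="0 0.25 0 0;0 0 0 0;0 0 0 0", gripper=0.5)

```text
t: 15.25
eef_pos: [479.8, 42.8, 160.5]
tcp_rot: [-3.113, -0.646, 0.04]
ft_force: [-0.2, 0.2, -0.3]
opening: 0.449
grip_force: 0.0
```

```bash
python3 - <<'E'
from h import *
s=env.state();print(s['joints'],s['eef_pos'],s['ft_force'],s['opening'])
p,d=look("side")
p2,d2=look("top")
for n,(q,dd) in dict(side=(p,d),top=(p2,d2)).items():
    W=cloud(n,dd); m=(abs(W[...,0]-540)<40)&(abs(W[...,1]-40)<40)&(W[...,2]>60)&(W[...,2]<100)&(q[...,0].astype(int)>q[...,2]+25)
    print(n,m.sum(),np.round(np.nanpercentile(W[m],[2,50,98],axis=0)) if m.any() else '')
a=cv2.resize(p[130:280,190:350][:,:,::-1],None,fx=2.4,fy=2.4); b=cv2.resize(p2[100:250,200:360][:,:,::-1],None,fx=2.4,fy=2.4)
cv2.imwrite("pics/grip.png",np.hstack([a,b]))
E
```

```text
[-0.11243713  0.31957648  2.3793061   2.58461171  0.22787798 -1.14796991] [479.82584785  42.77012071 160.54428527] [-0.18272574  0.18239967 -0.25953391] 0.44944697095850933
side 65 [[531.  35.  61.]
 [538.  48.  85.]
 [546.  52.  96.]]
top 28 [[532.  35.  67.]
 [539.  41.  91.]
 [549.  48.  99.]]
```

View pics/grip.png

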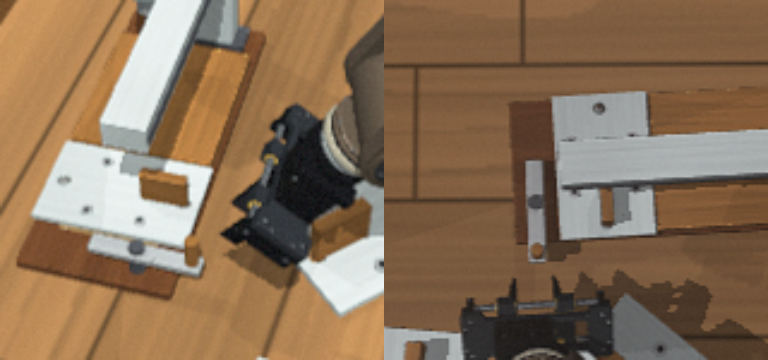

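drive_tool(deltas="0.15 0 -0.2 0;0.15 -0.01 -0.2 0;0.15 0 -0.2 0;0.12 0 -0.16 0;0.04 0 -0.08 0;0 0 0 0")

```text
t: 15.85
eef_pos: [541.0, 39.6, 74.8]
tcp_rot: [-3.113, -0.644, 0.035]
ft_force: [-0.9, -0.4, 0.3]
opening: 0.502
grip_force: 0.0
```

drive_tool(deltas="0 0 0 0;0 0 0 0;0 0 0 0;0 0 0 0;0 0 0 0;0 0 0 0;0 0 0 0", gripper=1)

```text
t: 16.43
eef_pos: [540.8, 40.7, 77.2]
tcp_rot: [-3.114, -0.647, 0.038]
ft_force: [-4.0, -0.4, 6.5]
opening: 0.184
grip_force: 30.0
```

drive_tool(deltas="0.002 0.091 0 -0.015;0.012 0.091 0 -0.015;0.025 0.088 0 -0.015;0.036 0.084 0 -0.015;0.046 0.08 0 -0.015;0.058 0.071 0 -0.015;0 0 0 0")

```text
t: 17.02
eef_pos: [560.1, 92.1, 77.2]
tcp_rot: [-3.112, -0.649, -0.249]
ft_force: [5.3, -5.4, 0.1]
opening: 0.186
grip_force: 30.0
```

```bash
python3 - <<'E'
from h import *
s=env.state();print(s['joints'],s['eef_pos'],s['ft_force'],s['moment'],s['opening'],s['grip_force'])
E
```

```text
[ 0.13651802  0.59446137  2.21491102  3.76189096  0.35083262 -1.85055172] [560.06424866  92.06267631  77.2424601 ] [ 5.26727633 -5.36687417  0.12835077] [-1.34130044 -0.16464036 -0.55965766] 0.18581306990550744 30.02819001674652
```

drive_tool(deltas="0.074 0.073 0 0;0.087 0.056 0 0;0.094 0.043 0 0;0.1 0.028 0 0;0.08 0.012 0 0;0 0 0 0")

```text
t: 17.52
eef_pos: [603.4, 112.2, 77.1]
tcp_rot: [-3.114, -0.648, -0.243]
ft_force: [2.1, 1.3, 4.5]
opening: 0.184
grip_force: 30.1
```

```bash
python3 - <<'E'
from h import *
s=env.state();print(s['joints'],s['eef_pos'],s['ft_force'],s['moment'],s['opening'],s['grip_force'])
E
```

```text
[ 0.16538145  0.62274486  2.10101321  3.97893302  0.29223528 -2.05670486] [603.36431747 112.21709498  77.09748084] [2.08895928 1.29655916 4.54685035] [-0.25173375 -0.35743478  0.26470598] 0.183784611578997 30.12353092432022
```

Push gently on to the stop.

drive_tool(deltas="0.02 0 0 0;0.02 0 0 0;0 0 0 0")

```text
t: 17.77
eef_pos: [606.2, 112.5, 77.1]
tcp_rot: [-3.114, -0.647, -0.243]
ft_force: [-0.2, 4.8, 6.2]
opening: 0.185
grip_force: 30.0
```

drive_tool(deltas="0.02 0 0 0;0.01 0 0 0;0 0 0 0")

```text
t: 18.02
eef_pos: [608.9, 112.7, 77.0]
tcp_rot: [-3.113, -0.647, -0.242]
ft_force: [-1.9, 6.2, 6.2]
opening: 0.186
grip_force: 29.9
```

drive_tool(deltas="0.02 0 0 0;0.01 0 0 0;0 0 0 0")

```text
t: 18.27
eef_pos: [611.9, 112.8, 77.0]
tcp_rot: [-3.113, -0.646, -0.242]
ft_force: [-2.7, 6.1, 7.4]
opening: 0.186
grip_force: 30.0
```

drive_tool(deltas="0.02 0 0 0;0 0 0 0")

```text
t: 18.43
eef_pos: [612.4, 112.8, 76.8]
tcp_rot: [-3.114, -0.644, -0.242]
ft_force: [-13.9, 5.5, 15.5]
opening: 0.184
grip_force: 30.0
```

```bash
python3 - <<'E'
from h import *
s=env.state();print(s['joints'],s['eef_pos'],s['ft_force'])
p2,d2=look("top");p,d=look("side")
a=cv2.resize(p[170:280,190:300][:,:,::-1],None,fx=3.5,fy=3.5,interpolation=2); b=cv2.resize(p2[125:235,220:330][:,:,::-1],None,fx=3.5,fy=3.5,interpolation=2)
cv2.imwrite("pics/closed.png",np.hstack([a,b]))
E
```

```text
[ 0.16254205  0.62845093  2.07803763  4.02310004  0.27666012 -2.10574558] [612.44342166 112.77457781  76.84458445] [-13.85086644   5.54761792  15.49750233]
```

View pics/closed.png

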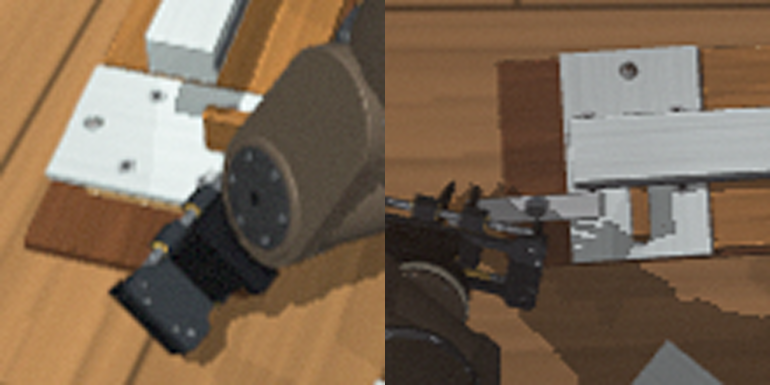

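drive_tool(deltas="0 0 0 0;0 0 0 0;0 0 0 0;0 0 0 0;0 0 0 0", gripper=0.5)

```text
t: 18.95
eef_pos: [614.2, 112.1, 76.3]
tcp_rot: [-3.113, -0.646, -0.246]
ft_force: [0.1, -0.8, -0.2]
opening: 0.469
grip_force: 0.0
```

drive_tool(deltas="-0.06 0.015 0.08 0;-0.09 0.02 0.12 0;-0.12 0.03 0.16 0;-0.15 0.035 0.2 0;-0.15 0.035 0.2 0;-0.15 0.035 0.2 0;-0.15 0 0.2 0;0 0 0 0")

```text
t: 19.62
eef_pos: [517.5, 117.1, 172.2]
tcp_rot: [-3.085, -0.675, -0.247]
ft_force: [0.5, 0.4, -0.6]
opening: 0.502
grip_force: 0.0
```

```bash
python3 - <<'E'
from h import *
s=env.state();print(s['joints'],s['eef_pos'],s['ft_force'])
p2,d2=look("top");p,d=look("side")
a=cv2.resize(p[170:280,190:300][:,:,::-1],None,fx=3.5,fy=3.5,interpolation=2); b=cv2.resize(p2[125:235,220:330][:,:,::-1],None,fx=3.5,fy=3.5,interpolation=2)
cv2.imwrite("pics/final.png",np.hstack([a,b]))
E
```

```text
[ 0.20436564  0.36085969  2.24202542  4.27455077  0.24642419 -2.33517366] [517.48827839 117.05121411 172.16587587] [ 0.48563054  0.42610325 -0.59429059]
```

View pics/final.png

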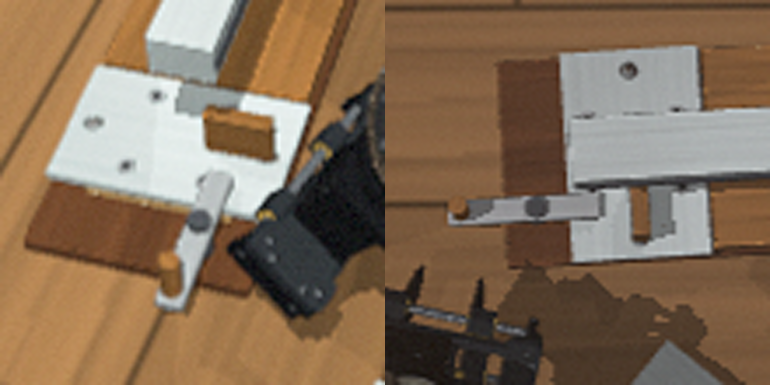

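The hold-down is closed with its nose over the seated template (right half, nose at (600,205), pivot (537,206)), and the gripper is clear.

```bash
python3 -c "
from cell import env
print(env.job_done())"
```

```text
the job is handed in; nothing more can be done
None
```

The template is seated flat over both pins, the hold-down is closed against its stop with its nose over the template, and the gripper has let go and is clear; handed in at about 20 s with no verdict returned. To get the required lean I overreached the arm, because the moves only turn about vertical. That held joint 3 at its lower stop, reading about 0.047 against the 0.05 limit, with one 63 N wrist-force spike in free air.

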